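# Index the swivel fixture on the valve assembly bench

## Task

Bring the valve on the swivel fixture round to its next station: pull the red index knob up until its detent keeps it out by itself and let go of it, swing the turntable counterclockwise (seen from above) by its black handle, and lock it there with the red knob pushed back in until the pin has dropped fully home in the station's bush. The exact place of the station has to be felt for, so never force the pin against the ring, and leave the other things on the bench where they are.

Things in the scene. Friction and masses are not known exactly. Their poses are not given: they have to be found in the camera images.
- fixture: Green swivel fixture bolted to the bench; origin on the bench on the turntable's upright axis, z up. Turntable 252 mm across, top 70 mm above the bench, with a small hydraulic valve on it (top 146 mm). A bracket at 60 degrees counterclockwise from its x axis reaches over the rim (arm 44 mm wide, top 102 mm above the bench) and carries the index plunger 105 mm from the axis.
- knob_grip (a point): Centre of the grip of the red index knob: upright, 31 mm in diameter, 20 mm tall (10 mm above and below this point); 139 mm above the bench when pushed in. A steel barrel 19 mm across ends 21 mm below it. Pulls straight up. Free space beside it along the rim of the disc; the valve stands towards the disc's axis.
- index_knob: The red knob with its steel pin: pin 10 mm in diameter, edge rounded by 1.5 mm, bushes 12 mm wide; home, its tip is 9 mm below the ring's top. With the turntable below 0.45 rad a pin pushed in may stop at 0.004 m in the ring's window and block the table. Origin at bench level below the knob when in, z along its axis, x outwards from the turntable's axis.
- plunger (a joint): Travel of knob and pin, m: 0 = in, pin home; 0.0144 = out, kept by the detent; stop at 0.0165. The pull is 4 N, grows from 0.006 to about 14 N at 0.008, then it snaps out; let go below 0.012 it goes back. Leaving the detent takes a push of about 6 N, then it springs in until the pin meets something: the ring at about 0.008, where it rides, and drops home by itself when the bush comes below.
- turntable: The turning part: disc, ring, valve and handle. Origin as the fixture's; it turns about z.
- turn (a joint): Turn in rad, counterclockwise from above positive; 0 = home, where it starts, locked with 0.01 rad of play; stops at -0.04 and 1.45. The next bush comes under the pin somewhere between 0.87 and 1.23: the ring that carries it is clamped at a setting that differs each time and is not reported (its brass bush can be seen). Needs 3 to 7 N at the handle.
- handle (a point): Centre of the black upright turning handle on the turntable: sleeve 22 mm in diameter, 60 mm long (30 mm above and below this point), 111.5 mm above the bench, 105 mm from the table's axis; at turn 0 it lies 195 degrees counterclockwise from the fixture's x axis, and it goes round with the table. Free space of 25 mm or more around it.
- spanner: Steel combination spanner, 190 mm long, lying on the bench: bystander. Origin at the middle of its underside.
- valve_lever: Steel valve lever with a black grip, 210 mm long, lying on the bench: bystander. Origin under its middle.
- adapter: Steel hexagon hose adapter, 32 mm across and 40 mm tall, standing: bystander. Origin under its centre.
- elbow: Dark steel elbow fitting, 44 mm tall: bystander. Origin under its centre.
- port_cap: Orange-red plastic port cap, 28 mm across, 14 mm tall: bystander. Origin under its centre.

How it is judged (in metres and radians):
On the way, in this order (a step that is already met when the one before it is completed fails the run):
1. the red knob stays out on its detent with the robot off it (value of joint plunger above 0.0125 m and contact force between each of the arm, the fingers and index_knob below 0.2 N), for 0.3 s.
2. the turntable has been swung away from its home station (value of joint turn above 0.5 rad), for 0.1 s.
At the end, for the whole second after the job is handed in: the red knob is fully in (plunger within 1.5 mm of home) with the turntable at rest at its next station (between 0.83 and 1.27 rad, where the pin can only be home in the station's bush) (value of joint plunger below 0.0015 m and value of joint turn between 0.83 and 1.27 rad and velocity of joint turn between -0.02 and 0.02 rad/s); the robot touches nothing.
It fails at once if the pin is forced: it bears on the ring or a bush with more than 50 N (contact force between index_knob and turntable above 50 N).
It fails at once if another thing on the bench is moved by more than 30 mm (distance of any of spanner, valve_lever, adapter, elbow, port_cap from where it was at the start of the episode above 0.03 m).
It also fails if it takes over 72 s, if anything falls off the work surface, if the arm or the gripper's body presses on something with over 40 N, if the wrist force passes 120 N, or if a joint passes its speed limit or range.

## Robot

A 7-joint arm with a two-finger parallel gripper is mounted at the origin on the work surface. World frame = base frame: x ahead of the robot, y to its left, z up, the work surface at z = 0. Lengths are in mm, angles in rad, forces in N, time in s.
With the tool pointing down it reaches from about 400 to 875 mm from the base axis. Payload 4.4 kg.
Tool frame: the origin (TCP) lies at the very end of the fingers, on their centre line; the grasp point (between the pads) lies 19 mm behind it; z points along the fingers, y is the line along which they close (so a half turn about z gives the same grasp; the last joint's range is limited). The gripper opens to 85 mm and grips with 20 to 120 N. Pads are 22 mm wide; open, the fingers measure 114 mm over their backs; the gripper's body (76 mm by 85 mm) begins 54 mm behind the grasp point. The pads swing forward as they close: fully open they stand 13 mm farther back than shut.
Start: joints at [1.122, 0.628, 0.038, 1.517, -0.027, 0.996, -0.02], TCP at [242.816, -602.958, 231.313] pointing down, gripper open.
Joint ranges: [-3.06, 3.06], [-0.37, 2.12], [-1.25, 1.32], [0.18, 2.47], [-1.1, 4.24], [0.23, 1.98], [-2.94, 2.94]. Speed limits (rad/s): [2.57, 2.57, 3.14, 3.14, 3.14, 3.14, 3.14].

## Interface

Orientations are given as [roll, pitch, yaw] about the fixed x, y, z axes, in that order (R = Rz(yaw) Ry(pitch) Rx(roll)).
In Python, from cell import read_state, get_image, camera_info, finish_job gives the robot as it stands.
- The arm moves only by the tool play_rows, never from a script. Its argument "deltas" is one flat list of numbers, 7 for each row, row after row: the shift along the tool's x, y, z in mm, then the turn, a rotation vector about the tool's x, y, z in rad, then the opening, from 0 (shut) to 1 (fully open). In form: [dx, dy, dz, ax, ay, az, grip, dx, dy, dz, ax, ay, az, grip, ...]. A call has 1 to 10 rows; each row is the pose to reach, as a shift and turn from the pose commanded when the call began, along the tool's axes at that moment; what a row does not reach only later rows make up. A row lasts 1/8 s, in which the tool goes at most 62.5 mm and 10.7 degrees, less where a joint would pass 70% of its speed; a pose out of reach is approached as far as the arm can. A call with a gripper value outside its range is refused whole. The fingers move at their own pace and stop on an object; the grip force is fixed at half the most. Time passes only in rows, so rows that repeat a pose let the fingers close. It gives the time, the measured TCP pose, the force, the opening and the grip force at its end, in the units of the state.
- read_state(): the state, without advancing time (a new reading comes with each control period).
- get_image(name): name is "scene" or "top"; returns the picture (384x512x3 uint8, red, green, blue); there is no depth.
- camera_info(name): a dict with "fx", "fy", "cx", "cy" (pixels), "T" (4x4, takes a point from camera to world coordinates). Camera axes: x right, y down, z forward; pixel columns grow to the right and rows downward; lengths in mm; the calibration is good to about 2 mm. A picture is of the moment at which its call begins. camera_info takes no time and is no camera call.
- finish_job(): hands the job in; it is judged then, once.
The state is a dict: "clock": time; "qpos": joint angles; "qd": joint speeds; "tau": joint torques, N m; "eef_pos": TCP position; "tool_rot": TCP orientation; "force": force on the tool from outside, world axes, zero at the start; "torque": the same for the moment, N m; "width": finger opening in mm; "gripper_force": force on a finger pad.
Only numpy, scipy, OpenCV 4.12 (cv2) and the standard library are available. Lean on these libraries where they do the work, as an engineer would, in place of code of your own. Each camera call takes 0.05 s, during which the arm holds its last target. There are 200 camera calls.

## Working session

There is one attempt and no reset: what is moved stays moved. The work goes in short steps, Python scripts to look and compute and a tool call to move; the robot and the scene stay as the last step left them, time stands still between calls to the robot, and variables do not carry over. Pictures are saved under pics/ and viewed, at most 10 in all, crops included, and the job is handed in when it is done.

Besides the shell and the picture viewer there is one more tool, called after "Emit:" as a command line: name --argument value ..., lists and objects as JSON in quotes. play_rows: Moves the arm, as the interface text tells. Its arguments: {"type":"object","properties":{"deltas":{"type":"array"}},"required":["deltas"]}

```bash
mkdir -p pics; ls; python3 - <<'E'
from cell import *
import cv2
s=read_state();print({k:s[k] for k in('clock','eef_pos','tool_rot','force','width')})
for n in('top','scene'):
    cv2.imwrite(f'pics/{n}0.png',cv2.cvtColor(get_image(n),cv2.COLOR_RGB2BGR));print(camera_info(n))
E
```

```text
pics
{'clock': 0.0, 'eef_pos': array([ 242.5881117 , -602.35093625,  230.38083196]), 'tool_rot': array([-3.13966331e+00,  2.07215793e-05,  3.82822036e-01]), 'force': array([ 0.65402974, -0.48456654,  0.95859447]), 'width': 85.21539029651302}
{'fx': 359.94496772334236, 'fy': 359.94496772334236, 'cx': 257.4100170144831, 'cy': 189.9332969410438, 'T': array([[ 8.19295527e-03, -9.96779709e-01,  7.97689626e-02,
         5.56726329e+02],
       [-9.99506685e-01, -5.74438756e-03,  3.08769793e-02,
         3.98990201e+01],
       [-3.03193226e-02, -7.99825851e-02, -9.96335046e-01,
         8.67645484e+02],
       [ 0.00000000e+00,  0.00000000e+00,  0.00000000e+00,
         1.00000000e+00]])}
{'fx': 410.4590942577012, 'fy': 410.4590942577012, 'cx': 251.49873493790344, 'cy': 187.90901821130672, 'T': array([[-8.02491090e-01,  3.66677588e-01, -4.70696926e-01,
         1.01398786e+03],
       [ 5.96370639e-01,  5.17664354e-01, -6.13486493e-01,
         5.85369178e+02],
       [ 1.87112726e-02, -7.73027271e-01, -6.34096780e-01,
         6.52306340e+02],
       [ 0.00000000e+00,  0.00000000e+00,  0.00000000e+00,
         1.00000000e+00]])}
```

View pics/top0.png

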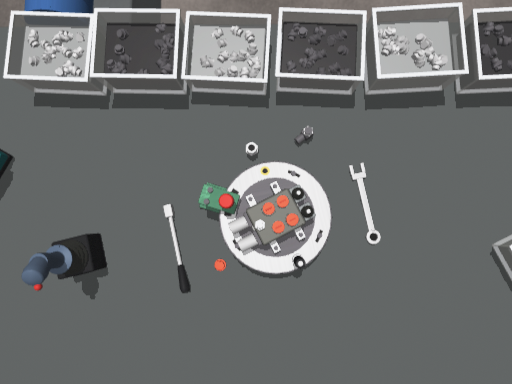

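View pics/scene0.png

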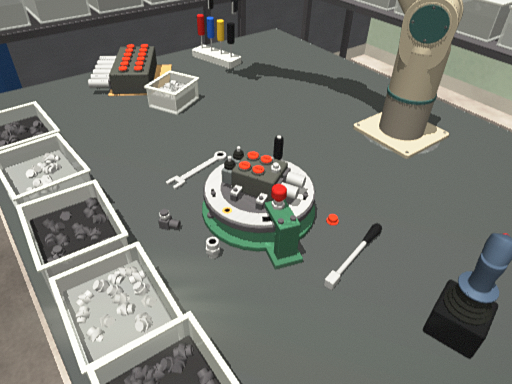

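The top view shows the red knob at (226,201), the disc centre near (275,217), the black handle near (299,262), and the brass bush near (265,171). The bystanders are clear of the fixture. I'll measure these points next.

```bash
cat > h.py <<'E'
import numpy as np,cv2
from cell import *
def ray(n,u,v,z):
    c=camera_info(n);T=c['T'];d=T[:3,:3]@[(u-c['cx'])/c['fx'],(v-c['cy'])/c['fy'],1];o=T[:3,3]
    return o+d*(z-o[2])/d[2]
def proj(n,p):
    c=camera_info(n);T=c['T'];q=T[:3,:3].T@(np.array(p)-T[:3,3]);return np.round([c['fx']*q[0]/q[2]+c['cx'],c['fy']*q[1]/q[2]+c['cy']],1)
E
python3 - <<'E'
from h import *
im=cv2.imread('pics/top0.png')
c=cv2.resize(im[145:285,190:345],None,fx=5,fy=5,interpolation=cv2.INTER_CUBIC)[:600]
hsv=cv2.cvtColor(im,cv2.COLOR_BGR2HSV)
m=((hsv[...,0]<8)|(hsv[...,0]>172))&(hsv[...,1]>150)&(hsv[...,2]>90)
n,l,st,ce=cv2.connectedComponentsWithStats(m.astype('uint8'))
print([(s.tolist(),x.round(1)) for s,x in zip(st,ce) if 15<s[4]<2000])
# white disc rim ellipse
w=(hsv[...,1]<50)&(hsv[...,2]>130);w[:150]=0;w[285:]=0;w[:,:200]=0;w[:,340:]=0
k=max(cv2.findContours(w.astype('uint8'),0,1)[0],key=cv2.contourArea)
e=cv2.fitEllipse(cv2.convexHull(k));print(e,ray('top',*e[0],70))
print('knob',ray('top',226,201,149),'handle',ray('top',299,262,141.5),'bush',ray('top',265,171,70))
cv2.imwrite('pics/c.png',c)
E
```

```text
[([219, 194, 15, 14, 166], array([225.9, 200.5])), ([277, 196, 11, 11, 103], array([282.1, 201. ])), ([263, 203, 12, 11, 102], array([268.2, 208.2])), ([286, 214, 12, 12, 110], array([291.8, 219.2])), ([273, 221, 11, 12, 104], array([277.9, 226.8])), ([215, 259, 11, 12, 100], array([220. , 264.4])), ([34, 284, 8, 6, 37], array([ 37.5, 286.7]))]
((274.9524841308594, 217.08973693847656), (111.3929672241211, 111.86302947998047), 166.0703125) [560.67156389  25.38276336  70.        ]
knob [591.64865733 124.96986119 149.        ] handle [471.76671864 -21.40453944 141.5       ] bush [663.08219429  48.01636703  70.        ]
```

View pics/c.png

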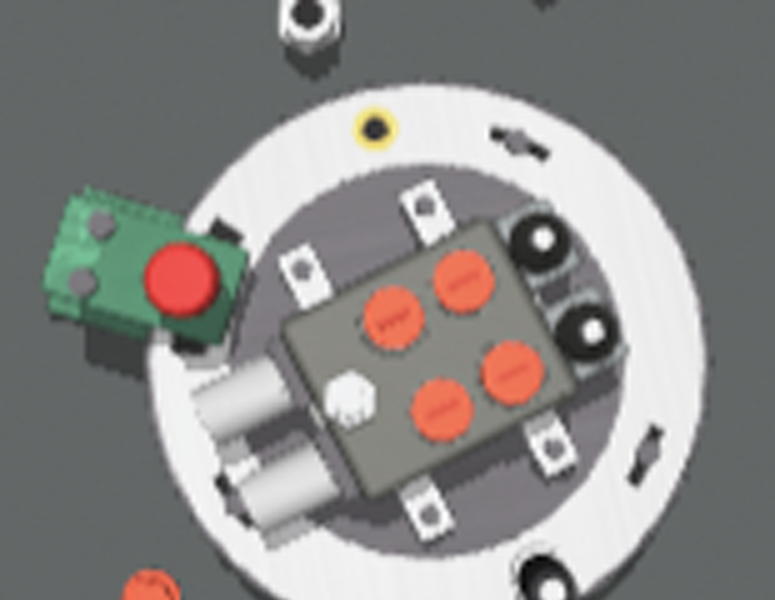

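The measurements agree with the sizes given: the knob is 104 mm from the axis, the bush 105 mm, and the handle is 135° from the knob. The fixture's yaw is about 12.7° and the station is near 1.05 rad. I'll cross-check the knob with the scene camera and plan the approach.

```bash
cat >> h.py <<'E'
from scipy.spatial.transform import Rotation as Ro
A=np.array([560.7,25.4]);Y0=np.radians(12.7)
def pol(r,a): return A+r*np.array([np.cos(a),np.sin(a)])
def go(p,yaw):
    s=read_state();R=Ro.from_euler('xyz',s['tool_rot']);G=Ro.from_euler('xyz',[np.pi,0,yaw])
    print('t',s['clock'],'pos',s['eef_pos'].round(1),'F',s['force'].round(1),'w',s['width'].round(1))
    print('delta',R.inv().apply(np.array(p)-s['eef_pos']).round(1),(R.inv()*G).as_rotvec().round(3))
E
python3 - <<'E'
from h import *
im=cv2.imread('pics/scene0.png');hsv=cv2.cvtColor(im,cv2.COLOR_BGR2HSV)
m=((hsv[...,0]<8)|(hsv[...,0]>172))&(hsv[...,1]>150)&(hsv[...,2]>90)
n,l,st,ce=cv2.connectedComponentsWithStats(m.astype('uint8'))
print([(s.tolist(),x.round(1)) for s,x in zip(st,ce) if 15<s[4]<2000 and 240<x[0]<300])
k=pol(105,Y0+np.pi/3);print(k,'pred',proj('scene',[*k,139]),proj('top',[*k,149]))
for d in(0,60):
    h=pol(105,Y0+np.radians(195+d));print('handle',h,proj('scene',[*h,141.5]),proj('top',[*h,141.5]))
go([*k,200],Y0+np.pi/3)
E
```

```text
[([248, 151, 11, 8, 71], array([252.8, 154.8])), ([261, 155, 11, 8, 70], array([265.9, 158.5])), ([239, 161, 12, 8, 75], array([244.3, 164.7])), ([252, 165, 12, 8, 78], array([257.8, 168.7])), ([271, 184, 16, 18, 220], array([278.3, 192. ]))]
[591.92436178 125.64988395] pred [279.5 190. ] [225.7 200.9]
handle [467.7336693 -23.4084148] [279.8 136.1] [300.  264.1]
handle [556.48616178 -79.51541149] [234.6 137.2] [328.1 219.4]Traceback (most recent call last):
  File "<stdin>", line 9, in <module>
  File "h.py", line 13, in go
    print('t',s['clock'],'pos',s['eef_pos'].round(1),'F',s['force'].round(1),'w',s['width'].round(1))
                                                                                 ^^^^^^^^^^^^^^^^
AttributeError: 'float' object has no attribute 'round'
```

```bash
sed -i "s/s\['width'\].round(1)/round(s['width'],1)/" h.py; python3 - <<'E'
from h import *
go([*pol(105,Y0+np.pi/3),200],Y0+np.pi/3)
E
```

```text
t 0.1 pos [ 242.6 -602.4  230.5] F [-0.3 -0.4 -0.3] w 85.4
delta [ 596.  -544.9   31.4] [-0.002 -0.001 -0.886]
```

Emit:
play_rows --deltas '[40,-36,0,0,0,-0.06,0.65,95,-87,0,0,0,-0.15,0.65,150,-137,0,0,0,-0.23,0.65,205,-187,0,0,0,-0.31,0.65,260,-238,0,0,0,-0.39,0.65,315,-288,0,0,0,-0.47,0.65,370,-338,0,0,0,-0.55,0.65,425,-388,0,0,0,-0.63,0.65,480,-439,0,0,0,-0.72,0.65,520,-475,0,0,0,-0.78,0.65]'

```text
clock: 1.35
eef_pos: [510.1, -45.7, 231.2]
tool_rot: [3.142, 0.0, 1.165]
force: [0.9, -0.1, 0.5]
width: 55.4
gripper_force: 0.0
```

```bash
python3 - <<'E'
from h import *
go([*pol(105,Y0+np.pi/3),180],Y0+np.pi/3)
E
```

```text
t 1.35 pos [510.1 -45.7 231.2] F [ 0.9 -0.1  0.5] w 55.4
delta [189.7   7.5  51.2] [ 0.     0.    -0.104]
```

Emit:
play_rows --deltas '[0,0,0,0,0,0,0.65,0,0,0,0,0,0,0.65]'

```text
clock: 1.6
eef_pos: [508.9, -47.9, 230.9]
tool_rot: [-3.141, 0.001, 1.163]
force: [0.4, -0.9, 0.4]
width: 55.3
gripper_force: 0.0
```

```bash
python3 - <<'E'
from h import *
go([*pol(105,Y0+np.pi/3),180],Y0+np.pi/3)
E
```

```text
t 1.6 pos [508.9 -47.9 230.9] F [ 0.4 -0.9  0.4] w 55.3
delta [192.3   7.3  50.6] [-0.001  0.001 -0.106]
```

Emit:
play_rows --deltas '[40,2,0,0,0,-0.03,0.65,90,4,0,0,0,-0.06,0.65,140,6,10,0,0,-0.09,0.65,180,7,35,0,0,-0.106,0.65,192,7,50,0,0,-0.106,0.65,192,7,50,0,0,-0.106,0.65,192,7,50,0,0,-0.106,0.65]'

```text
clock: 2.48
eef_pos: [592.3, 123.2, 181.8]
tool_rot: [3.141, 0.002, 1.265]
force: [1.2, 0.2, 0.3]
width: 55.5
gripper_force: 0.0
```

```bash
python3 - <<'E'
from h import *
go([*pol(105,Y0+np.pi/3),121],Y0+np.pi/3)
cv2.imwrite('pics/s1.png',cv2.resize(cv2.cvtColor(get_image('scene'),cv2.COLOR_RGB2BGR)[60:260,170:400],None,fx=3,fy=3))
E
```

```text
t 2.475 pos [592.3 123.2 181.8] F [1.2 0.2 0.3] w 55.5
delta [ 2.3 -1.1 60.8] [ 0.001  0.002 -0.003]
```

View pics/s1.png

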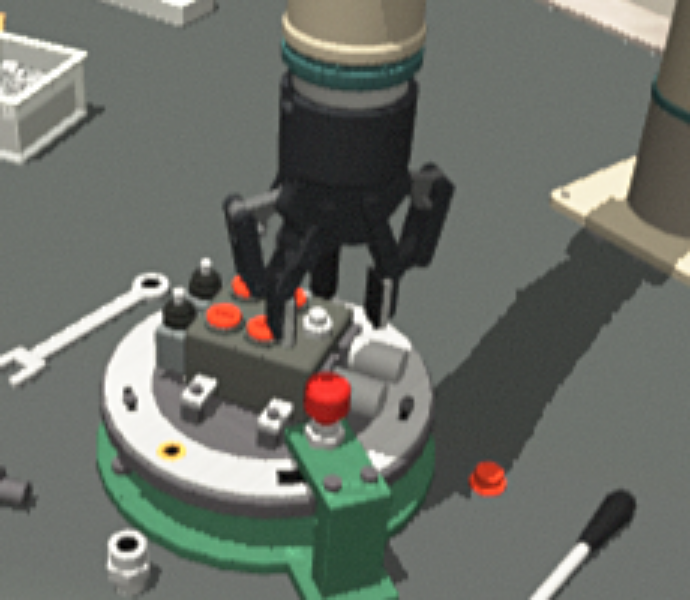

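The fingers straddle the knob: the tips are at crop (275,330) and (380,320), with the knob below at (327,400). I'll descend and close.

Emit:
play_rows --deltas '[1,-1,15,0,0,0,0.65,2,-1,30,0,0,0,0.65,2,-1,42,0,0,0,0.65,2,-1,52,0,0,0,0.65,2,-1,60,0,0,0,0.65,2,-1,60,0,0,0,0.65]'

```text
clock: 3.28
eef_pos: [591.4, 128.2, 120.6]
tool_rot: [-3.141, 0.001, 1.269]
force: [0.1, -0.2, 1.0]
width: 55.5
gripper_force: 0.0
```

Emit:
play_rows --deltas '[0,0,0,0,0,0,0.4,0,0,0,0,0,0,0.3,0,0,0,0,0,0,0.2,0,0,0,0,0,0,0.1,0,0,0,0,0,0,0,0,0,0,0,0,0,0]'

```text
clock: 4.03
eef_pos: [594.8, 127.7, 122.5]
tool_rot: [3.136, -0.002, 1.268]
force: [5.0, -1.8, 0.1]
width: 29.2
gripper_force: 59.3
```

Emit:
play_rows --deltas '[0,0,-3,0,0,0,0,0,0,-6,0,0,0,0,0,0,-9,0,0,0,0,0,0,-12,0,0,0,0,0,0,-15,0,0,0,0,0,0,-16,0,0,0,0,0,0,-16,0,0,0,0]'

```text
clock: 4.9
eef_pos: [594.7, 127.6, 138.0]
tool_rot: [3.136, -0.002, 1.268]
force: [6.4, -0.8, -4.9]
width: 29.3
gripper_force: 61.4
```

Emit:
play_rows --deltas '[0,0,0,0,0,0,0.3,0,0,0,0,0,0,0.5,0,0,0,0,0,0,0.65,0,0,0,0,0,0,0.65,0,0,0,0,0,0,0.65]'

```text
clock: 5.52
eef_pos: [591.6, 128.4, 137.4]
tool_rot: [-3.141, 0.0, 1.269]
force: [-0.3, 0.9, -0.2]
width: 55.5
gripper_force: 0.0
```

Emit:
play_rows --deltas '[0,0,-15,0,0,0,0.65,0,0,-30,0,0,0,0.65,0,0,-45,0,0,0,0.65,0,0,-60,0,0,0,0.65,0,0,-60,0,0,0,0.65]'

```text
clock: 6.15
eef_pos: [592.9, 128.6, 199.1]
tool_rot: [3.139, -0.002, 1.269]
force: [1.0, -0.1, 1.0]
width: 55.2
gripper_force: 0.0
```

```bash
python3 - <<'E'
from h import *
im=cv2.cvtColor(get_image('scene'),cv2.COLOR_RGB2BGR);cv2.imwrite('pics/s2f.png',im)
hsv=cv2.cvtColor(im,cv2.COLOR_BGR2HSV)
m=((hsv[...,0]<8)|(hsv[...,0]>172))&(hsv[...,1]>150)&(hsv[...,2]>90)
n,l,st,ce=cv2.connectedComponentsWithStats(m.astype('uint8'))
print([(s.tolist(),x.round(1)) for s,x in zip(st,ce) if 15<s[4]<2000 and 240<x[0]<300])
k=pol(105,Y0+np.pi/3);print(proj('scene',[*k,139]),proj('scene',[*k,153.4]))
go([*pol(105,Y0+np.radians(195)),200],Y0+np.radians(15))
E
```

```text
[([248, 151, 11, 8, 73], array([253. , 154.6])), ([239, 161, 12, 9, 77], array([244.2, 164.8])), ([252, 165, 12, 8, 79], array([257.9, 168.6])), ([272, 178, 16, 18, 228], array([279. , 186.4]))]
[279.5 190. ] [279.9 184.3]
t 6.2 pos [592.2 128.3 198.1] F [-0.5 -0.4  0.2] w 55.2
delta [-181.9  -73.7   -2.1] [ 0.001 -0.001  0.785]
```

The knob image rose 5.6 px, against 5.7 px expected for 14.4 mm, so it holds on the detent. Next is the handle.

Emit:
play_rows --deltas '[-25,-10,-2,0,0,0.11,0.5,-55,-22,-2,0,0,0.24,0.45,-85,-34,-2,0,0,0.37,0.45,-115,-47,-2,0,0,0.5,0.45,-145,-59,-2,0,0,0.63,0.45,-170,-69,-2,0,0,0.74,0.45,-182,-74,-2,0,0,0.785,0.45,-182,-74,-2,0,0,0.785,0.45,-182,-74,-2,0,0,0.785,0.45]'

```text
clock: 7.32
eef_pos: [468.0, -22.5, 199.3]
tool_rot: [-3.141, -0.001, 0.486]
force: [0.8, 0.9, -0.1]
width: 38.3
gripper_force: 0.0
```

```bash
python3 - <<'E'
from h import *
go([*pol(105,Y0+np.radians(195)),106],Y0+np.radians(15))
cv2.imwrite('pics/t3.png',cv2.resize(cv2.cvtColor(get_image('scene'),cv2.COLOR_RGB2BGR)[60:260,170:400],None,fx=3,fy=3))
E
```

```text
t 7.325 pos [468.  -22.5 199.3] F [ 0.8  0.9 -0.1] w 38.3
delta [-0.7  0.7 93.3] [-0.    -0.001  0.003]
```

View pics/t3.png

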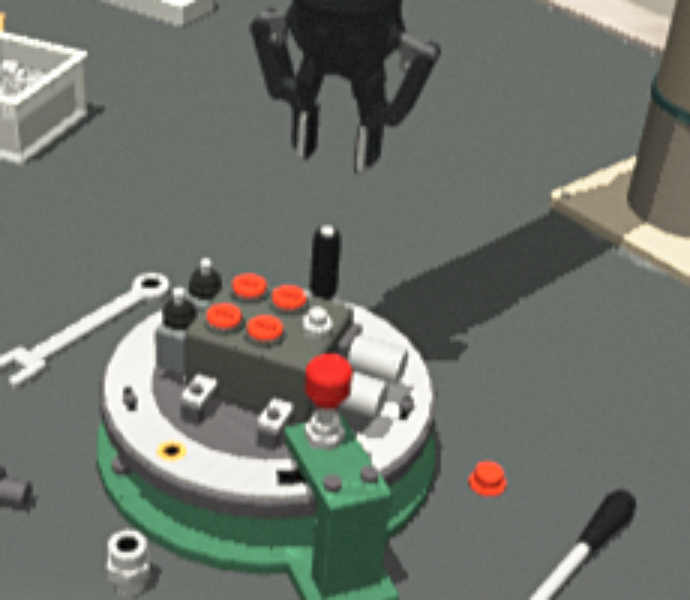

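The knob is out at crop (328,380) and the handle top is at (325,230), below the open fingers. The handle sits about 2 mm to tool +y of my estimate, so I'll correct for that and descend.

Emit:
play_rows --deltas '[0,2,20,0,0,0,0.45,0,2,45,0,0,0,0.45,0,2,65,0,0,0,0.45,0,2,80,0,0,0,0.45,0,2,92,0,0,0,0.45,0,2,92,0,0,0,0.45,0,2,92,0,0,0,0.3,0,2,92,0,0,0,0.2,0,2,92,0,0,0,0.1,0,2,92,0,0,0,0.1]'

```text
clock: 8.62
eef_pos: [467.9, -24.5, 107.9]
tool_rot: [-3.141, -0.001, 0.485]
force: [-2.5, 3.8, 5.8]
width: 20.3
gripper_force: 59.1
```

Emit:
play_rows --deltas '[0.2,6.3,0,0,0,-0.06,0.1,0.8,12.6,0,0,0,-0.12,0.1,1.7,18.8,0,0,0,-0.18,0.1,3,25,0,0,0,-0.24,0.1,4.7,31,0,0,0,-0.3,0.1,6.7,37,0,0,0,-0.36,0.1,9.1,42.8,0,0,0,-0.42,0.1,11.9,48.5,0,0,0,-0.48,0.1,14.9,54,0,0,0,-0.54,0.1,18.3,59.3,0,0,0,-0.6,0.1]'

```text
clock: 9.88
eef_pos: [513.1, -68.8, 107.9]
tool_rot: [3.14, -0.002, 1.084]
force: [0.1, 4.2, 1.8]
width: 20.7
gripper_force: 58.7
```

```bash
python3 - <<'E'
from h import *
s=read_state();print(s['eef_pos'],s['tool_rot'],s['force'])
im=cv2.cvtColor(get_image('top'),cv2.COLOR_RGB2BGR)
hsv=cv2.cvtColor(im,cv2.COLOR_BGR2HSV)
for f in('pics/top0.png',None):
    a=cv2.imread(f) if f else im; h=cv2.cvtColor(a,cv2.COLOR_BGR2HSV)
    m=(h[...,0]>18)&(h[...,0]<35)&(h[...,1]>90)&(h[...,2]>100);m[:150]=0;m[285:]=0;m[:,:200]=0;m[:,340:]=0
    v,u=np.nonzero(m);p=ray('top',(u.min()+u.max())/2,(v.min()+v.max())/2,70);d=p[:2]-A
    print(len(u),p.round(1),np.hypot(*d),np.arctan2(d[1],d[0]))
E
```

```text
[513.08860759 -68.81600007 107.90731884] [ 3.13978684e+00 -2.04017292e-03  1.08385206e+00] [0.13002522 4.21136568 1.77313182]
38 [664.2  49.1  70. ] 106.18976052725952 0.22546494497224026
99 [581.2 115.2  70. ] 92.0811613436263 1.346549654823466
```

Emit:
play_rows --deltas '[0.1,5.2,0,0,0,-0.05,0.1,0.5,10.5,0,0,0,-0.1,0.1,1.2,15.7,0,0,0,-0.15,0.1,2.1,20.9,0,0,0,-0.2,0.1,3.3,26,0,0,0,-0.25,0.1,4.7,31,0,0,0,-0.3,0.1,6.4,36,0,0,0,-0.35,0.1,6.4,36,0,0,0,-0.35,0.1]'

```text
clock: 10.92
eef_pos: [549.5, -80.6, 107.9]
tool_rot: [3.136, -0.001, 1.431]
force: [5.7, 1.7, -1.2]
width: 20.2
gripper_force: 59.5
```

Emit:
play_rows --deltas '[0,0,0,0,0,0,0.2,0,0,0,0,0,0,0.35,0,0,0,0,0,0,0.45,0,0,-15,0,0,0,0.45,0,0,-45,0,0,0,0.45,0,0,-75,0,0,0,0.45,0,0,-92,0,0,0,0,0,0,-92,0,0,0,0]'

```text
clock: 11.92
eef_pos: [547.5, -80.6, 201.4]
tool_rot: [3.138, 0.0, 1.433]
force: [0.2, 0.6, -0.5]
width: 2.7
gripper_force: 0.0
```

```bash
python3 - <<'E'
from h import *
im=cv2.cvtColor(get_image('scene'),cv2.COLOR_RGB2BGR);cv2.imwrite('pics/s4.png',cv2.resize(im[100:250,200:350],None,fx=4,fy=4))
go([*(pol(105,Y0+np.pi/3)+[2,0]),200],Y0+np.pi/3)
E
```

```text
t 11.975 pos [546.7 -80.6 200.2] F [-0.1  0.4 -1.1] w 0.0
delta [2.108e+02 1.850e+01 1.000e-01] [0.002 0.    0.165]
```

View pics/s4.png

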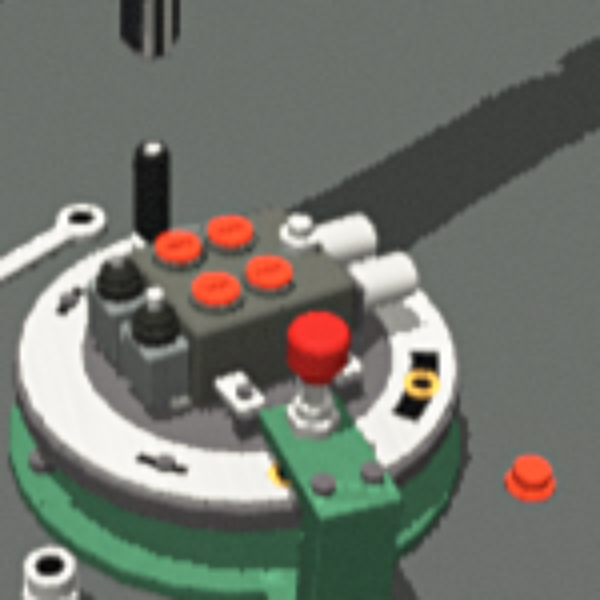

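The bush is just entering under the bracket at crop (280,475), and the knob is still out. With the fingers shut, I'll go over the knob and tap it off its detent.

Emit:
play_rows --deltas '[30,3,0,0,0,0,0,75,7,0,0,0,0,0,120,11,0,0,0,0,0,165,15,0,0,0,0,0,200,18,5,0,0,0,0,211,18,20,0,0,0,0,211,18,32,0,0,0,0,211,18,33,0,0,0,0]'

```text
clock: 12.98
eef_pos: [591.9, 123.3, 164.4]
tool_rot: [-3.138, 0.003, 1.431]
force: [-0.2, -0.3, 0.4]
width: 0.2
gripper_force: 0.0
```

Emit:
play_rows --deltas '[0,0,2,0,0,0,0,0,0,4,0,0,0,0,0,0,4,0,0,0,0]'

```text
clock: 13.35
eef_pos: [593.6, 125.2, 162.8]
tool_rot: [3.141, 0.001, 1.433]
force: [0.2, -1.5, 1.7]
width: 0.1
gripper_force: 0.9
```

Emit:
play_rows --deltas '[0,0,1,0,0,0,0,0,0,2,0,0,0,0,0,0,2,0,0,0,0]'

```text
clock: 13.72
eef_pos: [593.6, 125.2, 160.8]
tool_rot: [3.141, 0.001, 1.433]
force: [0.2, -2.6, 4.5]
width: 0.2
gripper_force: 1.7
```

Emit:
play_rows --deltas '[0,0,1,0,0,0,0,0,0,2,0,0,0,0,0,0,2,0,0,0,0]'

```text
clock: 14.1
eef_pos: [592.9, 126.8, 157.9]
tool_rot: [-3.141, -0.001, 1.434]
force: [-0.7, -0.0, -0.3]
width: 0.2
gripper_force: 0.0
```

The knob has sprung off the detent. I'll go back to the handle and check the knob height on the way.

Emit:
play_rows --deltas '[0,0,-20,0,0,0,0,0,0,-42,0,0,0,0,-40,-3,-42,0,0,0,0.2,-85,-7,-42,0,0,0,0.45,-130,-11,-42,0,0,0,0.45,-175,-15,-42,0,0,0,0.45,-205,-18,-42,0,0,0,0.45,-210,-18,-42,0,0,0,0.45,-210,-18,-42,0,0,0,0.45]'

```text
clock: 15.22
eef_pos: [547.1, -78.4, 200.3]
tool_rot: [3.141, -0.001, 1.434]
force: [-0.5, -0.1, -0.7]
width: 38.7
gripper_force: 0.0
```

```bash
cat >> h.py <<'E'
def knob():
    im=cv2.cvtColor(get_image('scene'),cv2.COLOR_RGB2BGR)
    hsv=cv2.cvtColor(im,cv2.COLOR_BGR2HSV)
    m=((hsv[...,0]<8)|(hsv[...,0]>172))&(hsv[...,1]>150)&(hsv[...,2]>90)
    n,l,st,ce=cv2.connectedComponentsWithStats(m.astype('uint8'))
    print('knob (in: v 192.0, top 184; out: 186.4, top 178)',[(s.tolist(),x.round(1)) for s,x in zip(st,ce) if 150<s[4]<2000 and 260<x[0]<300])
    return im
E
python3 - <<'E'
from h import *
im=knob()
go([549,-80.6,107],1.433)
E
```

```text
knob (in: v 192.0, top 184; out: 186.4, top 178) [([272, 180, 15, 19, 233], array([278.8, 188.4]))]
t 15.275 pos [547.2 -77.6 200.4] F [ 0.3  0.5 -0.2] w 38.3
delta [-2.9  2.1 93.4] [ 0.    -0.001  0.003]
```

At v 188.4 the knob rides the ring at about 8 mm, as expected. I'll regrip the handle.

Emit:
play_rows --deltas '[-2,2,25,0,0,0,0.45,-2,2,50,0,0,0,0.45,-2,2,70,0,0,0,0.45,-2,2,85,0,0,0,0.45,-2,2,93,0,0,0,0.45,-2,2,93,0,0,0,0.45,-2,2,93,0,0,0,0.3,-2,2,93,0,0,0,0.2,-2,2,93,0,0,0,0.1,-2,2,93,0,0,0,0.1]'

```text
clock: 16.52
eef_pos: [549.3, -81.7, 108.2]
tool_rot: [3.14, -0.0, 1.434]
force: [-0.0, -0.3, 6.1]
width: 20.4
gripper_force: 58.8
```

Emit:
play_rows --deltas '[0,1,0,0,0,-0.01,0.1,0,2,0,0,0,-0.02,0.1,0.1,3,0,0,0,-0.03,0.1,0.1,4,0,0,0,-0.04,0.1,0.1,4,0,0,0,-0.04,0.1]'

```text
clock: 17.15
eef_pos: [552.9, -82.1, 108.2]
tool_rot: [3.14, -0.0, 1.473]
force: [0.2, 0.3, 5.8]
width: 20.7
gripper_force: 59.2
```

```bash
python3 - <<'E'
from h import *
knob()
E
```

```text
knob (in: v 192.0, top 184; out: 186.4, top 178) [([271, 180, 17, 19, 233], array([278.8, 188.6]))]
```

Emit:
play_rows --deltas '[0,0.8,0,0,0,-0.008,0.1,0,1.6,0,0,0,-0.016,0.1,0,2.4,0,0,0,-0.024,0.1,0.1,3.2,0,0,0,-0.032,0.1,0.1,3.2,0,0,0,-0.032,0.1]'

```text
clock: 17.82
eef_pos: [555.8, -82.4, 108.2]
tool_rot: [3.141, -0.0, 1.504]
force: [-1.7, 0.9, 6.8]
width: 20.2
gripper_force: 59.3
```

```bash
python3 - <<'E'
from h import *
knob()
E
```

```text
knob (in: v 192.0, top 184; out: 186.4, top 178) [([271, 180, 16, 19, 231], array([278.7, 188.6]))]
```

Emit:
play_rows --deltas '[0,0.7,0,0,0,-0.007,0.1,0,1.4,0,0,0,-0.013,0.1,0,2,0,0,0,-0.019,0.1,0,2,0,0,0,-0.019,0.1]'

```text
clock: 18.38
eef_pos: [558.0, -82.5, 108.2]
tool_rot: [3.141, -0.0, 1.523]
force: [-0.8, 0.7, 5.7]
width: 20.1
gripper_force: 59.3
```

```bash
python3 - <<'E'
from h import *
knob()
E
```

```text
knob (in: v 192.0, top 184; out: 186.4, top 178) [([271, 180, 16, 19, 232], array([278.7, 188.6]))]
```

Emit:
play_rows --deltas '[0,0.7,0,0,0,-0.007,0.1,0,1.4,0,0,0,-0.013,0.1,0,2,0,0,0,-0.019,0.1,0,2,0,0,0,-0.019,0.1]'

```text
clock: 18.92
eef_pos: [560.4, -82.6, 108.2]
tool_rot: [3.14, -0.0, 1.543]
force: [0.1, 0.6, 6.0]
width: 20.3
gripper_force: 59.2
```

```bash
python3 - <<'E'
from h import *
knob()
E
```

```text
knob (in: v 192.0, top 184; out: 186.4, top 178) [([271, 183, 16, 19, 225], array([278.5, 191.6]))]
```

The pin dropped (v 191.6). I'll release the handle, which takes off any side load, and compare again.

Emit:
play_rows --deltas '[0,0,0,0,0,0,0.2,0,0,0,0,0,0,0.35,0,0,0,0,0,0,0.45,0,0,-15,0,0,0,0.45,0,0,-45,0,0,0,0.45,0,0,-75,0,0,0,0.3,0,0,-92,0,0,0,0,0,0,-92,0,0,0,0]'

```text
clock: 19.98
eef_pos: [560.4, -82.6, 200.7]
tool_rot: [3.139, 0.0, 1.544]
force: [-0.1, 0.4, -0.4]
width: 0.1
gripper_force: 0.0
```

```bash
python3 - <<'E'
from h import *
knob();knob()
go([593,125.5,180],1.543)
E
```

```text
knob (in: v 192.0, top 184; out: 186.4, top 178) [([271, 183, 16, 19, 226], array([278.5, 191.7]))]
knob (in: v 192.0, top 184; out: 186.4, top 178) [([271, 183, 16, 19, 226], array([278.5, 191.7]))]
t 20.075 pos [559.  -82.7 198.8] F [-0.  -0.1 -0.7] w 0.2
delta [209.   28.4  18.7] [-0.001  0.     0.001]
```

The image leaves about 1 mm of doubt, so I'll press gently on the knob to make sure the pin is home.

Emit:
play_rows --deltas '[30,4,0,0,0,0,0,75,10,0,0,0,0,0,120,16,0,0,0,0,0,165,22,0,0,0,0,0,200,28,5,0,0,0,0,209,28,25,0,0,0,0,209,28,40,0,0,0,0,209,28,46,0,0,0,0,209,28,46,0,0,0,0]'

```text
clock: 21.2
eef_pos: [593.0, 124.3, 152.6]
tool_rot: [-3.14, 0.001, 1.542]
force: [-0.5, 0.7, 0.1]
width: -0.0
gripper_force: 0.0
```

Emit:
play_rows --deltas '[0,0,1,0,0,0,0,0,0,2,0,0,0,0,0,0,3,0,0,0,0,0,0,3,0,0,0,0]'

```text
clock: 21.7
eef_pos: [593.3, 125.6, 150.4]
tool_rot: [3.141, -0.0, 1.544]
force: [0.8, -0.5, -0.2]
width: -0.1
gripper_force: 0.0
```

Emit:
play_rows --deltas '[0,0,1,0,0,0,0,0,0,1.5,0,0,0,0,0,0,1.5,0,0,0,0]'

```text
clock: 22.08
eef_pos: [593.3, 125.7, 149.2]
tool_rot: [3.141, 0.0, 1.544]
force: [-0.8, -0.9, 3.0]
width: -0.2
gripper_force: 1.8
```

Emit:
play_rows --deltas '[0,0,1,0,0,0,0,0,0,1,0,0,0,0]'

```text
clock: 22.32
eef_pos: [593.3, 125.7, 149.1]
tool_rot: [3.141, 0.0, 1.544]
force: [-2.9, -1.1, 10.6]
width: -0.0
gripper_force: 5.1
```

There is a hard stop at z = 149.1 mm, which is the home height of the knob top (139 + 10). I'll retreat and make a last check.

Emit:
play_rows --deltas '[0,0,-10,0,0,0,0,0,0,-40,0,0,0,0,0,0,-70,0,0,0,0,0,0,-80,0,0,0,0,0,0,-80,0,0,0,0,0,0,-80,0,0,0,0]'

```text
clock: 23.08
eef_pos: [592.5, 125.2, 226.5]
tool_rot: [-3.139, 0.001, 1.544]
force: [-0.6, 0.1, 0.1]
width: 0.0
gripper_force: 0.0
```

```bash
python3 - <<'E'
from h import *
knob();print(read_state()['force'].round(1))
print(finish_job())
E
```

```text
knob (in: v 192.0, top 184; out: 186.4, top 178) [([271, 184, 16, 18, 218], array([278.6, 192. ]))]
[0.1 0.4 0.6]
the job is handed in; nothing more can be done
None
```

The valve is at its next station (turn about 1.06 rad), with the pin home and the red knob fully in. The robot is clear, and I handed the job in at about 23 s; no verdict came back.

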